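Shut the battery drawer and hold the recessed reset

TASK

The bilge-alarm unit has a fresh battery in its drawer: push the drawer fully shut. Then take the reset pin (the slim straight-handled tool) from the wooden stand by its handle, reach its shank through the round hole in the top of the unit and press the recessed reset button fully down. Finish while still gripping the pin and holding the button down with it, the drawer still shut, and leave everything else on the bench where it is.

Things in the scene. Friction and masses are not known exactly. Their poses are not given: they have to be found in the camera images.
- unit: Bilge-alarm control unit, a grey painted metal box fixed to the bench, 150 (x) x 200 (y) x 85 (z) mm; either left or right on the bench. Origin: centre of its underside. Its x axis points from the drawer front to the back, z up. On top, besides the reset hole: a low black selector cap (8 mm high, at x +35, y +45 mm) and flat trim; two black connectors stick out 18 mm at the back.
- drawer (a joint): How far the battery drawer is open, m: 0 fully shut, 0.08 end of travel; starts 0.05 to 0.07. It slides along the unit's x axis (pushing towards the unit's +x shuts it) against about 2.5 N of friction, and stays where it is left. No catch, no handle: push its flat front.
- drawer_front (a point): Point on the outer face of the drawer front, in the middle of its width, 40 mm above the bench. The front is a flat upright plate 124 mm wide from 9 to 57 mm above the bench; its face stands 18 mm proud of the unit's front when shut. This point moves with the drawer; axes as the unit's.
- aperture (a point): Centre of the round reset hole, at the level of the unit's top face (85 mm above the bench; at x +10, y -45 mm in the unit's frame). The hole is 18 mm across through a 6 mm plate, with a flat steel collar drawn round it; axis vertical.
- button_top (a point): Centre of the top of the recessed reset button, straight below the hole and 28 mm below the unit's top face when not pressed. White round cap 22 mm across; moves down with the button.
- reset_button (a joint): How far the button is pressed, m: 0 out, 0.006 fully down. Spring: about 1.3 N starts it, 5 N holds it fully down; it springs back when released.
- stand: Wooden tool stand fixed to the bench, 60 (x) x 170 (y) x 70 (z) mm, on the other side from the unit. Origin: centre of its underside. Three vertical sockets 10 mm across and 62 mm deep at y = -52, 0 and +52 mm along its y axis; each carries one upright tool, in any order.
- reset_pin: Reset pin (about 60 g) standing in the stand: a steel shank 6 mm in diameter and 55 mm long with a plain straight black cylindrical handle above it, 18 mm in diameter and 60 mm long. Origin: end of the shank; z along the shank to the handle. In the stand the handle's lower end rests on the stand's top, so the handle spans 70 to 130 mm above the bench; lift it 60 mm to clear.
- pin_tip (a point): Free lower end of the pin's shank (the same point as the pin's origin).
- pin_handle (a point): Middle of the pin's handle, on its axis, 85 mm above the tip.
- screwdriver: Bystander in the stand: thick black handle 32 mm in diameter, 63 mm long. Origin: end of its shank.
- awl: Bystander in the stand: black handle with a mushroom head 40 mm across, 53 mm long. Origin: end of its shank.
- tin: Bystander: steel tin, 56 mm in diameter, 60 mm high. Origin: centre of its underside.
- tape: Bystander: tape roll lying flat, 90 mm across, 24 mm high. Origin: centre of its underside.
- wrench: Bystander: open-ended wrench lying flat, about 180 mm long.
- mug: Bystander: white mug, 76 mm across, 85 mm high. Origin: centre of its underside.
- jar: Bystander: amber jar, 60 mm across, 80 mm high. Origin: centre of its underside.
- fuse_box: Bystander: carton 50 x 90 x 28 mm. Origin: centre of its underside.
Mind the look-alikes: they are no part of the job. What is shaped like the reset_pin but green, purple or turquoise is not meant.

How it is judged:
By the outcome, as a careful person would: the job done as asked, in the order asked, and still so for the second after the job is handed in, while the arm keeps its last pose, push and grip.
It also fails if it takes over 61 s, if anything falls off the work surface, if the arm or the gripper's body presses on something with over 40 N, if the wrist force passes 120 N, or if a joint passes its speed limit or range.

ROBOT

A 6-joint arm with a two-finger parallel gripper is mounted at the origin on the work surface. World frame = base frame: x ahead of the robot, y to its left, z up, the work surface at z = 0. Lengths are in m, angles in rad, forces in N, time in s.
With the tool pointing down it reaches from about 0.425 to 0.95 m from the base axis. Payload 3.5 kg.
Tool frame: the origin (TCP) lies midway between the tips of the shut fingers; the grasp point (between the pads) lies 19 mm behind it; z points along the fingers, y is the line along which they close (so a half turn about z gives the same grasp; the last joint's range is limited). The gripper opens to 85 mm and grips with 20 to 120 N. Pads are 22 mm wide; open, the fingers measure 114 mm over their backs; the gripper's body (76 mm by 85 mm) begins 54 mm behind the grasp point. The pads swing forward as they close: fully open they stand 13 mm farther back than shut.
Start: joints at [0.967, 0.286, 1.577, -0, 1.279, -0.15], TCP at [0.296, 0.607, 0.231] pointing down, gripper open.
Joint ranges: [-2.77, 2.77], [-0.9, 2.22], [0.21, 2.48], [-1.53, 4.67], [0.24, 2.81], [-2.84, 2.84]. Speed limits (rad/s): [2.79, 2.79, 3.14, 3.14, 3.14, 3.14].

INTERFACE

Orientations are given as a unit quaternion [x, y, z, w].
In Python, from plant import ctrl gives the robot as it stands. The module is installed in compiled form; this text tells all that it offers.
- The arm moves only by the shell command python3 -m inch 'ROWS' [FORCE]. ROWS is JSON, a list of rows, each a list of 5 numbers: the closure, from 0 (fully open) to 1 (shut), then the shift along the tool's x, y, z in m, then the turn about the tool's z in degrees. A call has 1 to 5 rows; each row is the pose to reach, as a shift and turn from the pose commanded when the call began, along the tool's axes at that moment; what a row does not reach only later rows make up. A row lasts 1/12 s, in which the tool goes at most 41.7 mm and 7.16 degrees, less where a joint would pass 70% of its speed; a pose out of reach is approached as far as the arm can. A call with a gripper value outside its range is refused whole. The fingers move at their own pace and stop on an object; FORCE is the grip in N (left out, the last holds). Time passes only in rows, so rows that repeat a pose let the fingers close. It gives the time, the measured TCP pose, the force, the opening and the grip force at its end, in the units of the state.
- ctrl.get_state(): the state, without advancing time (a new reading comes with each control period).
- ctrl.read_camera(name): name is "side" or "top"; returns a dict with "pixels" (384x512x3 uint8, red, green, blue), "depth" (384x512 float32, m along the optical axis (not along the pixel's ray), 0 where there is no reading), "fx", "fy", "cx", "cy" (pixels), "D" ([k1, k2, p1, p2, k3] as OpenCV has them; the pictures are not rectified), "xyz" and "rotation" of the camera in the world. Camera axes: x right, y down, z forward; pixel columns grow to the right and rows downward; lengths in m; the calibration is good to about 2 mm. A picture is of the moment at which its call begins.
- ctrl.sign_off(): hands the job in; it is judged then, once.
Trained networks look in a picture, given as the dict that the camera call returned (one of the last four; its "shot" number tells which), for a name from the list of things; names that differ only in an ending like _2 or _b are one class to them, and where a whole thing is asked for, a point or a joint stands for the part that bears it (a point fixed in the world has none). Each returns a list of dicts, best first, with "score" (0 to 1); they miss things now and then, are a little off and sometimes report something else, mostly with a low value. They report only what shows in the picture. A call takes as long as a camera call. They do not tell look-alikes from the thing itself.
- ctrl.spot_in(query, picture): "at" ([column, row] in pixels, amid what is visible of it).
- ctrl.tip_of(query, picture): "at" ([column, row] in pixels: a listed point, or the origin of a listed thing).
The state is a dict: "time": time; "qpos": joint angles; "dq": joint speeds; "joint_efforts": joint torques, N m; "eef_pos": TCP position; "tcp_rot": TCP orientation; "contact_force": force on the tool from outside, world axes, zero at the start; "wrist_torque": the same for the moment, N m; "opening": opening from 0.0 (shut) to 1.0 (fully open); "finger_force": force on a finger pad.
Only numpy, scipy, OpenCV 4.12 (cv2) and the standard library are available. Lean on these libraries where they do the work, as an engineer would, in place of code of your own. Each camera call takes 0.05 s, during which the arm holds its last target. There are 200 camera calls.

## Working session

There is one attempt and no reset: what is moved stays moved. The work goes in short steps, Python scripts to look and compute and a shell command to move; the robot and the scene stay as the last step left them, time stands still between calls to the robot, and variables do not carry over. Pictures are saved under pics/ and viewed, at most 10 in all, crops included, and the job is handed in when it is done.

```bash
mkdir -p pics
cat > h.py <<'E'
import numpy as np, cv2
from plant import ctrl
def ray(p,uv):
    K=np.array([[p["fx"],0,p["cx"]],[0,p["fy"],p["cy"]],[0,0,1]])
    u=cv2.undistortPoints(np.array([[uv]],float),K,np.array(p["D"],float))[0,0]
    return np.array([u[0],u[1],1.])
def R(p):
    r=np.array(p["rotation"],float)
    if r.size==4:
        from scipy.spatial.transform import Rotation as Q
        return Q.from_quat(r).as_matrix()
    return r.reshape(3,3)
def at_z(p,uv,z):
    d=R(p)@ray(p,uv); o=np.array(p["xyz"]); return o+d*(z-o[2])/d[2]
def at_depth(p,uv):
    c,r=int(round(uv[0])),int(round(uv[1]))
    w=p["depth"][max(r-1,0):r+2,max(c-1,0):c+2]; w=w[w>0]
    return np.array(p["xyz"])+R(p)@ray(p,uv)*(np.median(w) if w.size else np.nan)
def proj(p,X):
    K=np.array([[p["fx"],0,p["cx"]],[0,p["fy"],p["cy"]],[0,0,1]])
    c=R(p).T@(np.array(X,float)-np.array(p["xyz"]))
    return cv2.projectPoints(c.reshape(1,3),np.zeros(3),np.zeros(3),K,np.array(p["D"],float))[0].ravel()
def save(p,n,box=None,s=1):
    im=p["pixels"][:,:,::-1]
    if box: im=im[box[1]:box[3],box[0]:box[2]]
    cv2.imwrite("pics/"+n,cv2.resize(im,None,fx=s,fy=s,interpolation=cv2.INTER_CUBIC))
E
python3 - <<'E'
from h import *
np.set_printoptions(precision=4,suppress=True)
s=ctrl.get_state();print(s["time"],s["eef_pos"],s["tcp_rot"],s["contact_force"])
for n in("top","side"):
    p=ctrl.read_camera(n);save(p,n+"0.png",s=1.5)
    print(n,p["xyz"],p["rotation"],p["fx"])
    for q in("unit","stand","aperture","drawer_front","button_top","reset_pin","pin_handle","screwdriver","awl"):
        for f in(ctrl.spot_in,ctrl.tip_of):
            if f is ctrl.tip_of and q in("reset_pin","screwdriver","awl"):continue
            for r in f(q,p)[:3]:
                if r["score"]>.25: print(q,f.__name__,np.round(r["at"],1),round(r["score"],2),at_depth(p,r["at"]))
E
```

```text
0.0 [0.2955 0.6061 0.2299] [ 0.225   0.9744 -0.0011 -0.0004] [-0.4669  0.5158 -0.3285]
top [0.5259 0.01   1.1334] [-0.6974  0.7162 -0.018   0.0189] 400.8794521162617
unit call [347.5 187.7] 0.7 [ 0.5764 -0.2097  0.0856]
unit call [344.5 183.8] 0.72 [ 0.5868 -0.2022  0.0859]
unit call [108.4 223.8] 0.5 [0.4972 0.4447 0.0055]
stand call [193.3 187.6] 0.94 [0.5849 0.1857 0.128 ]
stand call [200.6 185.7] 0.67 [0.5928 0.1765 0.0698]
stand call [172.8 176.3] 0.3 [0.6151 0.2377 0.1229]
aperture call [348.6 185.9] 0.61 [ 0.5811 -0.2129  0.0846]
aperture call [370.8 174. ] 0.76 [ 0.6168 -0.2923  0.0086]
drawer_front call [347.3 223.5] 0.63 [ 0.4815 -0.2149  0.0404]
drawer_front call [100.  225.4] 0.32 [0.4934 0.4682 0.0047]
drawer_front call [349.9 237.2] 0.71 [ 0.4415 -0.2288  0.001 ]
button_top call [364.3 172.5] 0.42 [ 0.615  -0.2549  0.0853]
reset_pin call [174.3 146.9] 0.63 [0.6913 0.235  0.1129]
reset_pin call [169.4 179.9] 0.62 [0.6056 0.2446 0.1306]
reset_pin call [145.9 151.6] 0.57 [0.6832 0.3115 0.0987]
pin_handle call [145.6 155.2] 0.65 [0.6747 0.3142 0.0925]
pin_handle call [174.7
[... 1128 characters left out ...]
0.678  0.3301 0.0889]
reset_pin call [212.3 284.9] 0.64 [0.5857 0.3389 0.098 ]
reset_pin call [186.7 243. ] 0.62 [0.6891 0.2511 0.0955]
pin_handle call [188.7 243.1] 0.66 [0.686  0.2476 0.0912]
pin_handle call [219.  248.8] 0.53 [0.6037 0.2488 0.1039]
pin_handle call [179.  275.9] 0.46 [0.6771 0.3292 0.074 ]
pin_handle call [216.6 246.9] 0.68 [0.6081 0.2511 0.1136]
pin_handle call [174.8 272.6] 0.57 [ 0.7216  0.2896 -0.001 ]
pin_handle call [214.2 285.2] 0.5 [0.581  0.3388 0.099 ]
screwdriver call [228.2 230.9] 0.55 [0.5936 0.2076 0.1262]
awl call [212.1 248.2] 0.67 [0.6327 0.2311 0.0675]
awl call [239.7 217. ] 0.64 [0.5823 0.155  0.1203]
awl call [303.9 154.5] 0.62 [ 0.4881 -0.2055  0.0399]
```

View pics/top0.png

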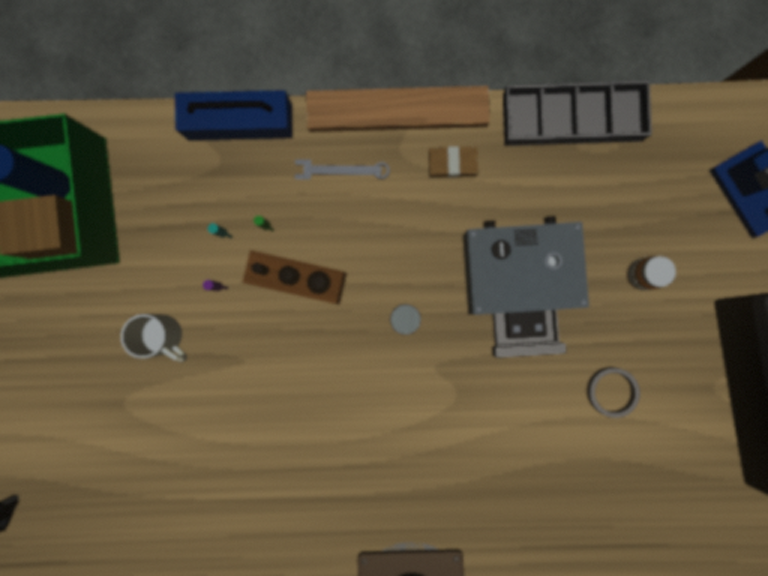

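View pics/side0.png

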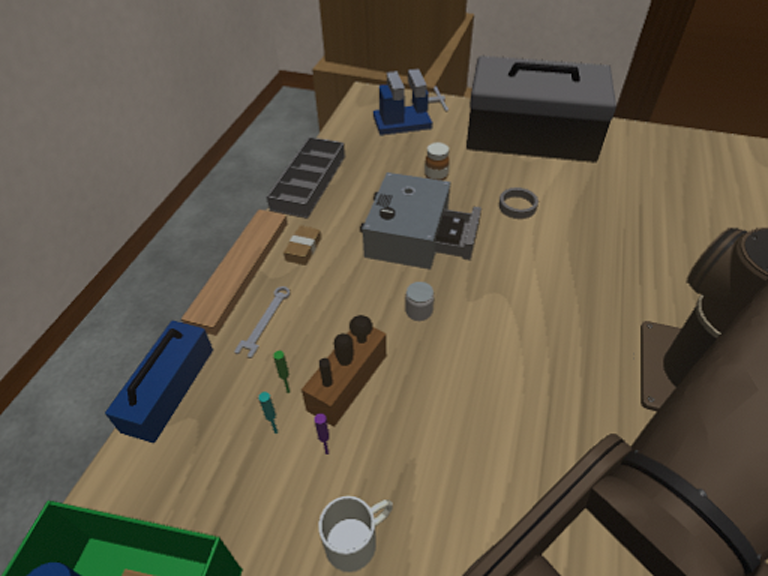

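Top view at 1.5x: the unit is at (527,268), with the drawer open towards the robot at (528,350), and its hole is at (552,261). The stand is at (295,277).

Pin candidates, in the same pixels:
- **In the stand:** a slim black handle at (260,268), with a thick screwdriver at (289,275) and a mushroom-headed awl at (319,282).
- **On the bench:** green (261,221), turquoise (215,229) and purple (209,285) look-alikes.

The slim black straight handle in the stand fits the description. I'll confirm it in a crop and fit the poses.

```bash
cat >> h.py <<'E'
def cloud(p):
    h,w=p["depth"].shape
    K=np.array([[p["fx"],0,p["cx"]],[0,p["fy"],p["cy"]],[0,0,1]])
    g=np.stack(np.meshgrid(np.arange(w),np.arange(h)),-1).reshape(-1,1,2).astype(float)
    u=cv2.undistortPoints(g,K,np.array(p["D"],float))[:,0]
    d=p["depth"].reshape(-1,1)
    X=np.array(p["xyz"])+(np.c_[u,np.ones(len(u))]*d)@R(p).T
    X[d[:,0]<=0]=np.nan
    return X
def sel(X,lo,hi): return X[np.all((X>lo)&(X<hi),1)]
E
python3 - <<'E'
from h import *
np.set_printoptions(precision=4,suppress=True)
for n in("top","side"):
    p=ctrl.read_camera(n);X=cloud(p)
    a=sel(X,[.45,-.35,.078],[.72,-.08,.089]); print(n,"unit",len(a),a[:,2].mean(),cv2.minAreaRect(a[:,:2].astype(np.float32)))
    a=sel(X,[.5,.1,.062],[.7,.29,.076]); print("stand",len(a),cv2.minAreaRect(a[:,:2].astype(np.float32)))
    a=sel(X,[.40,-.35,.03],[.51,-.1,.059]); print("drawer",len(a),cv2.minAreaRect(a[:,:2].astype(np.float32)) if len(a)>5 else 0)
    a=sel(X,[.56,.21,.1],[.65,.27,.14]); print("pin",len(a),a.mean(0),a.min(0),a.max(0))
    a=sel(X,[.5,.0,.05],[.6,.1,.07]); print("tin",len(a),a.mean(0))
    for nm,lo,hi in(("grn",[.66,.21,.02],[.72,.27,.2]),("teal",[.66,.28,.02],[.72,.34,.2]),("pur",[.55,.31,.02],[.62,.37,.2])):
        b=sel(X,lo,hi); t=b[b[:,2]>b[:,2].max()-.012]; print(nm,len(b),b[:,2].max(),t.mean(0))
    if n=="top":
        print("hole",at_z(p,[552/1.5,261/1.5],.057), at_z(p,[552/1.5,261/1.5],.085),"pintop",at_z(p,[260/1.5,267/1.5],.13))
        A=cv2.resize(p["pixels"][135:225,130:240],(660,540),interpolation=2)
        cv2.imwrite("pics/c1.png",A[:,:,::-1])
    else:
        im=p["pixels"][210:320,160:280]; A=cv2.resize(im,(600,550),interpolation=2);cv2.imwrite("pics/c2.png",A[:,:,::-1])
E
```

```text
top unit 3935 0.08580327596178665 ((0.600295901298523, -0.22109133005142212), (0.14986670017242432, 0.19962851703166962), 2.2663140296936035)
stand 1059 ((0.6230919361114502, 0.1848907172679901), (0.1729888916015625, 0.1141112893819809), 75.79965209960938)
drawer 680 ((0.47857826948165894, -0.22548308968544006), (0.06382402777671814, 0.1230892762541771), 1.9311585426330566)
pin 59 [0.6091 0.2408 0.1251] [0.6008 0.2336 0.1013] [0.618  0.2513 0.1333]
tin 85 [0.519  0.0088 0.0602]
grn 75 0.12126894494931006 [0.6911 0.2409 0.1145]
teal 92 0.12151150765894303 [0.6796 0.3179 0.115 ]
pur 83 0.12062437338352394 [0.584  0.3273 0.1152]
hole [ 0.6131 -0.2718  0.057 ] [ 0.6108 -0.2645  0.085 ] pintop [0.6102 0.2349 0.13  ]
side unit 1817 0.08272394591461119 ((0.599945604801178, -0.21742510795593262), (0.15093566477298737, 0.20606112480163574), 1.8175601959228516)
stand 965 ((0.6234383583068848, 0.18819493055343628), (0.17240355908870697, 0.11592155694961548), 75.92170715332031)
drawer 420 ((0.4786299467086792, -0.22172971069812775), (0.06428970396518707, 0.12748758494853973), 2.0088062286376953)
pin 95 [0.6069 0.2433 0.1195] [0.5909 0.21   0.1002] [0.618  0.2549 0.1313]
tin 100 [0.5194 0.0127 0.057 ]
grn 144 0.11677624839215084 [0.6907 0.2457 0.1124]
teal 151 0.11590023168029662 [0.6797 0.323  0.1119]
pur 148 0.11741397268157683 [0.5839 0.3324 0.1122]
```

View pics/c2.png

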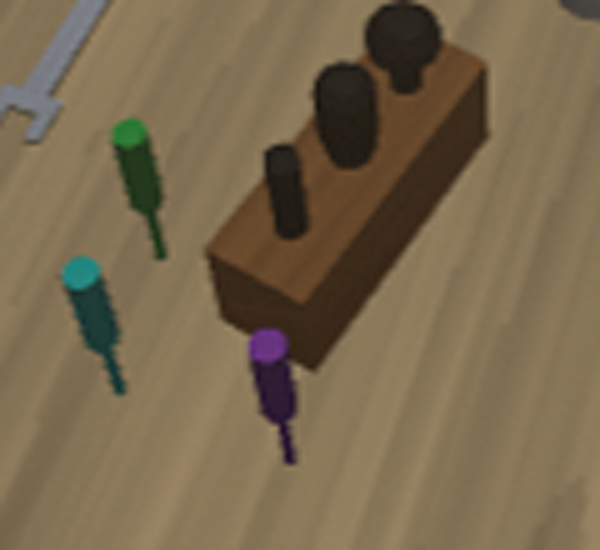

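Crop: the slim black straight cylinder at (287,190) in the stand's end socket is the reset pin. Its neighbours are the thick screwdriver (347,115) and the mushroom-headed awl (403,40). The three coloured pins stand on the bench and aren't part of the job.

The fits agree with the given sizes:
- **Unit:** centre (0.600,-0.220), yaw 2°.
- **Drawer:** front face at x ≈ 0.447, so about 60 mm open.
- **Hole:** (0.611,-0.264).

I'll go to the drawer front first.

```bash
python3 -m inch '[[1,-0.031,-0.018,0,7],[1,-0.062,-0.036,0,14],[1,-0.093,-0.054,0,21],[1,-0.124,-0.072,0,28],[1,-0.155,-0.09,0,35]]' 40 >/dev/null
python3 -m inch '[[1,-0.041,0.001,0,6],[1,-0.082,0.002,0,12],[1,-0.123,0.003,0,18],[1,-0.164,0.004,0,24],[1,-0.205,0.005,0,27]]' >/dev/null
python3 -m inch '[[1,-0.04,0.003,0,0],[1,-0.08,0.005,0,0],[1,-0.12,0.008,0,0],[1,-0.16,0.01,0,0],[1,-0.2,0.013,0,0]]'
python3 -m inch '[[1,-0.038,-0.015,0,0],[1,-0.076,-0.03,0,0],[1,-0.114,-0.045,0,0],[1,-0.152,-0.06,0,0],[1,-0.19,-0.075,0,0]]' >/dev/null
python3 -m inch '[[1,-0.035,-0.015,0,0],[1,-0.07,-0.03,0,0],[1,-0.104,-0.04,0,0],[1,-0.104,-0.04,0,0],[1,-0.104,-0.04,0,0]]'
```

```text
time: 2.95
eef_pos: [0.5193, 0.0797, 0.2316]
tcp_rot: [0.695, 0.719, 0.0, 0.0]
contact_force: [0.9, -0.3, 0.2]
opening: 0.004
finger_force: 0.0
time: 3.78
eef_pos: [0.4143, -0.2177, 0.2315]
tcp_rot: [0.696, 0.718, 0.0, 0.0]
contact_force: [-0.1, 0.1, 0.5]
opening: 0.002
finger_force: 0.0
```

```bash
python3 -m inch '[[1,-0.006,0,0.04,0],[1,-0.006,0,0.08,0],[1,-0.006,0,0.12,0],[1,-0.006,0,0.16,0],[1,-0.006,0,0.194,0]]' >/dev/null
python3 -m inch '[[1,0,0,0,0],[1,0,0,0,0]]'
python3 -m inch '[[1,0,0.006,0,0],[1,0,0.012,0,0],[1,0,0.018,0,0],[1,0,0.024,0,0],[1,0,0.03,0,0]]'
python3 -m inch '[[1,0,0.005,0,0],[1,0,0.01,0,0],[1,0,0.015,0,0],[1,0,0.02,0,0],[1,0,0.025,0,0]]'
```

```text
time: 4.37
eef_pos: [0.4142, -0.2201, 0.036]
tcp_rot: [0.694, 0.72, -0.0, -0.003]
contact_force: [0.4, -0.4, 0.7]
opening: -0.0
finger_force: 0.0
time: 4.78
eef_pos: [0.4463, -0.222, 0.039]
tcp_rot: [0.694, 0.72, -0.0, 0.001]
contact_force: [-3.3, -0.8, 2.3]
opening: -0.0
finger_force: 1.5
time: 5.2
eef_pos: [0.4703, -0.2203, 0.0372]
tcp_rot: [0.695, 0.719, -0.0, -0.0]
contact_force: [-2.9, -0.5, 2.7]
opening: -0.002
finger_force: 1.5
```

```bash
python3 -m inch '[[1,0,0.004,0,0],[1,0,0.008,0,0],[1,0,0.012,0,0],[1,0,0.016,0,0]]'
python3 -m inch '[[1,0,0.001,0,0],[1,0,0.002,0,0],[1,0,0.003,0,0]]'
python3 -m inch '[[1,0,0.001,0,0],[1,0,0.002,0,0],[1,0,0.003,0,0]]'
```

```text
time: 5.53
eef_pos: [0.4862, -0.2197, 0.0372]
tcp_rot: [0.695, 0.719, -0.0, -0.0]
contact_force: [-3.1, 0.6, 1.8]
opening: -0.003
finger_force: 1.5
time: 5.78
eef_pos: [0.4889, -0.2196, 0.0372]
tcp_rot: [0.695, 0.719, -0.0, -0.0]
contact_force: [-3.2, -0.1, 0.8]
opening: -0.001
finger_force: 1.3
time: 6.03
eef_pos: [0.4918, -0.2195, 0.0372]
tcp_rot: [0.695, 0.719, -0.0, -0.0]
contact_force: [-2.8, 0.5, 0.7]
opening: -0.001
finger_force: 1.3
```

```bash
for i in 1 2; do :; done
python3 -m inch '[[1,0,0.001,0,0],[1,0,0.002,0,0]]' | grep -E "eef|cont"
python3 -m inch '[[1,0,0.001,0,0],[1,0,0.002,0,0]]' | grep -E "eef|cont"
python3 -m inch '[[1,0,0.001,0,0],[1,0,0.002,0,0]]' | grep -E "eef|cont"
```

```text
eef_pos: [0.4938, -0.2194, 0.0372]
contact_force: [-4.8, -0.7, 2.6]
eef_pos: [0.4939, -0.2194, 0.0372]
contact_force: [-14.3, -2.0, 8.3]
eef_pos: [0.4939, -0.2193, 0.0372]
contact_force: [-22.5, -2.2, 13.1]
```

The drawer hit its stop: force rose from 3 to 22 N with no further travel, and the position matches a shut drawer. I'll retreat and go towards the pin.

```bash
python3 -m inch '[[1,0,-0.01,0,0],[1,0,-0.03,0,0],[1,0,-0.05,0,0],[1,0,-0.05,0,0]]' >/dev/null
python3 -m inch '[[1,0,0,-0.04,0],[1,0,0,-0.08,0],[1,0,0,-0.12,0],[1,0,0,-0.16,0],[1,0,0,-0.198,0]]' >/dev/null
python3 -m inch '[[0.4,0.04,0.012,0,4],[0.4,0.08,0.024,0,8],[0.4,0.12,0.036,0,12],[0.4,0.16,0.048,0,16],[0.4,0.2,0.06,0,16]]' >/dev/null
python3 -m inch '[[0.4,0.04,0.006,0,0],[0.4,0.08,0.012,0,0],[0.4,0.12,0.018,0,0],[0.4,0.16,0.025,0,0],[0.4,0.2,0.032,0,0]]' 60 >/dev/null
python3 -m inch '[[0.4,0,0,0,0],[0.4,0,0,0,0]]'
python3 - <<'E'
from h import *
np.set_printoptions(precision=4,suppress=True)
for n in("top","side"):
    p=ctrl.read_camera(n);X=cloud(p)
    a=sel(X,[.40,-.35,.03],[.516,-.1,.059]); print("drawer",len(a),a.min(0),a.max(0),np.percentile(a[:,0],[5,50,95]))
    a=sel(X,[.59,.21,.11],[.63,.265,.14]); print("pin",len(a),a.mean(0),a.min(0),a.max(0))
    a=sel(X,[.57,.19,.123],[.63,.265,.135]); print("pintop",len(a),a.mean(0))
    a=sel(X,[.5,.1,.066],[.65,.29,.074]); print("stand",cv2.minAreaRect(a[:,:2].astype(np.float32)))
    if n=="side": save(p,"side1.png",s=1.5)
    else: save(p,"top1.png",s=1.5)
E
```

```text
time: 8.28
eef_pos: [0.5812, 0.1694, 0.235]
tcp_rot: [0.787, 0.617, 0.001, -0.0]
contact_force: [0.1, 0.4, -1.0]
opening: 0.6
finger_force: 0.0
drawer 105 [ 0.5056 -0.2862  0.0395] [ 0.516  -0.1627  0.0589] [0.5059 0.5113 0.5154]<stdin>:6: RuntimeWarning: Mean of empty slice.
  ret = um.true_divide(
Traceback (most recent call last):
ValueError: zero-size array to reduction operation minimum which has no identity
```

```bash
python3 -m inch '[[0.4,0.03,0.004,0,0],[0.4,0.06,0.008,0,0],[0.4,0.074,0.011,0,0],[0.4,0.074,0.011,0.03,0],[0.4,0.074,0.011,0.06,0]]' >/dev/null
python3 -m inch '[[0.4,0,0,0,0]]'
python3 - <<'E'
from h import *
np.set_printoptions(precision=4,suppress=True)
p=ctrl.read_camera("side");X=cloud(p)
a=sel(X,[.59,.21,.085],[.63,.265,.12]); print("pin",len(a),a.mean(0),a.min(0),a.max(0))
a=sel(X,[.59,.21,.122],[.63,.265,.135]); print("pintop",len(a),a.mean(0) if len(a) else 0)
e=ctrl.get_state()["eef_pos"]
print("proj tcp",proj(p,e),"axis at .13/.07",proj(p,[e[0],e[1],.13]),proj(p,[e[0],e[1],.07]),"pin est",proj(p,[.609,.239,.13]))
save(p,"side1.png",(150,170,290,290),5)
E
```

```text
time: 8.83
eef_pos: [0.6052, 0.234, 0.1684]
tcp_rot: [0.788, 0.615, -0.005, -0.003]
contact_force: [-0.5, 0.1, -1.4]
opening: 0.607
finger_force: 0.0
pin 71 [0.605  0.2441 0.1032] [0.5915 0.21   0.0856] [0.6173 0.2548 0.1197]
pintop 45 [0.6096 0.2469 0.1277]
proj tcp [217.6133 227.2405] axis at .13/.07 [219.1894 237.497 ] [221.2957 251.2123] pin est [217.4564 238.8436]
```

View pics/side1.png

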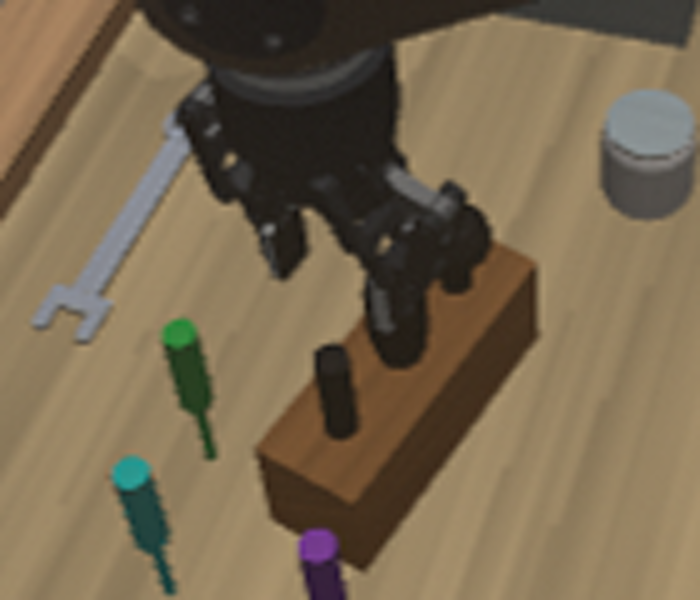

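The crop shows the pin handle's top at (332,352), full-frame (216.4,240.4), about 4 mm nearer this camera than my estimate. Nothing stands between the fingers and the pin. I'll split the camera disagreement, aim for (0.6095,0.241) and descend.

```bash
python3 -m inch '[[0.4,0.007,0.002,0,0],[0.4,0.007,0.002,0.02,0],[0.4,0.007,0.002,0.04,0],[0.4,0.007,0.002,0.06,0],[0.4,0.007,0.002,0.08,0]]'
python3 -m inch '[[0.4,0,0,0.004,0],[0.4,0,0,0.004,0]]'
python3 - <<'E'
from h import *
p=ctrl.read_camera("side"); save(p,"side2.png",(150,170,290,290),5)
E
```

```text
time: 9.3
eef_pos: [0.6151, 0.2425, 0.0984]
tcp_rot: [0.788, 0.615, 0.003, 0.001]
contact_force: [0.4, -0.2, -0.1]
opening: 0.6
finger_force: 0.0
time: 9.47
eef_pos: [0.6129, 0.242, 0.0919]
tcp_rot: [0.788, 0.615, 0.0, -0.0]
contact_force: [0.9, -0.4, 0.8]
opening: 0.602
finger_force: 0.0
```

View pics/side2.png

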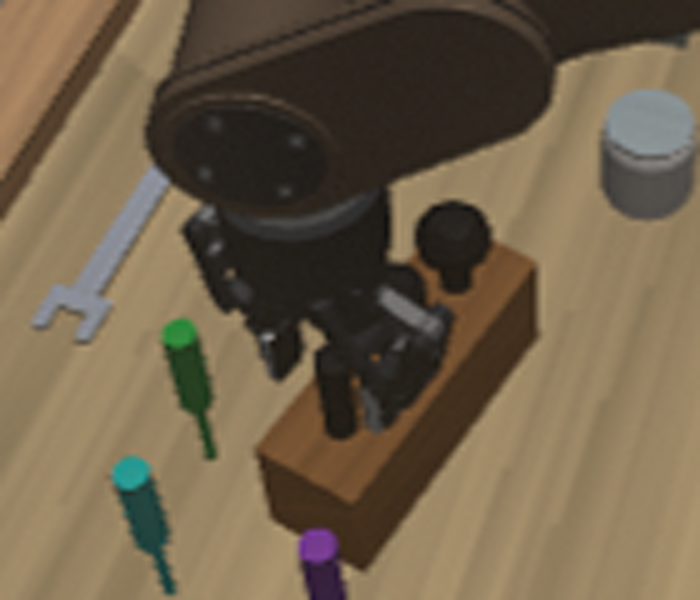

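The crop shows the handle (338,390) between the fingertips (280,370) and (378,420). I'll go down a little and close.

```bash
python3 -m inch '[[0.4,0,-0.001,0.006,0],[0.4,0,-0.001,0.006,0],[0.8,0,-0.001,0.006,0],[0.9,0,-0.001,0.006,0],[0.9,0,-0.001,0.006,0]]' 60
python3 -m inch '[[1,0,0,0,0],[1,0,0,0,0],[1,0,0,0,0],[1,0,0,0,0]]' 80
```

```text
time: 9.93
eef_pos: [0.6118, 0.2425, 0.0861]
tcp_rot: [0.788, 0.616, 0.0, 0.0]
contact_force: [0.0, -0.6, 3.6]
opening: 0.195
finger_force: 58.3
time: 10.27
eef_pos: [0.612, 0.2425, 0.0862]
tcp_rot: [0.788, 0.616, 0.001, 0.0]
contact_force: [-0.5, -0.5, 4.1]
opening: 0.189
finger_force: 77.9
```

```bash
python3 -m inch '[[1,0,0,-0.015,0],[1,0,0,-0.03,0],[1,0,0,-0.045,0],[1,0,0,-0.06,0],[1,0,0,-0.075,0]]' >/dev/null
python3 -m inch '[[1,0,0,-0.02,0],[1,0,0,-0.04,0],[1,0,0,-0.06,0],[1,0,0,-0.08,0],[1,0,0,-0.08,0]]' >/dev/null
python3 -m inch '[[1,0,0,0,0],[1,0,0,0,0]]'
python3 - <<'E'
from h import *
p=ctrl.read_camera("side"); save(p,"side3.png",(130,130,330,280),4)
e=ctrl.get_state()["eef_pos"]
print("expect tip (crop px)",[(proj(p,[e[0],e[1],e[2]-z])-[130,130])*4 for z in(.016,.071)])
for q in("pin_tip","pin_handle"): print(q,[(np.round((np.array(r["at"])-[130,130])*4),round(r["score"],2)) for r in ctrl.tip_of(q,p)[:4]])
E
```

```text
time: 11.27
eef_pos: [0.611, 0.2423, 0.2398]
tcp_rot: [0.788, 0.616, -0.0, -0.0]
contact_force: [0.2, 0.3, -1.9]
opening: 0.193
finger_force: 78.0
expect tip (crop px) [array([329.40288185, 342.75486398]), array([339.13301226, 401.71022652])]
pin_tip [(array([343., 392.]), 0.61), (array([260., 527.]), 0.55), (array([351., 701.]), 0.54), (array([220., 629.]), 0.54)]
pin_handle [(array([331., 312.]), 0.71), (array([197., 573.]), 0.55), (array([337., 627.]), 0.49), (array([232., 448.]), 0.49)]
```

View pics/side3.png

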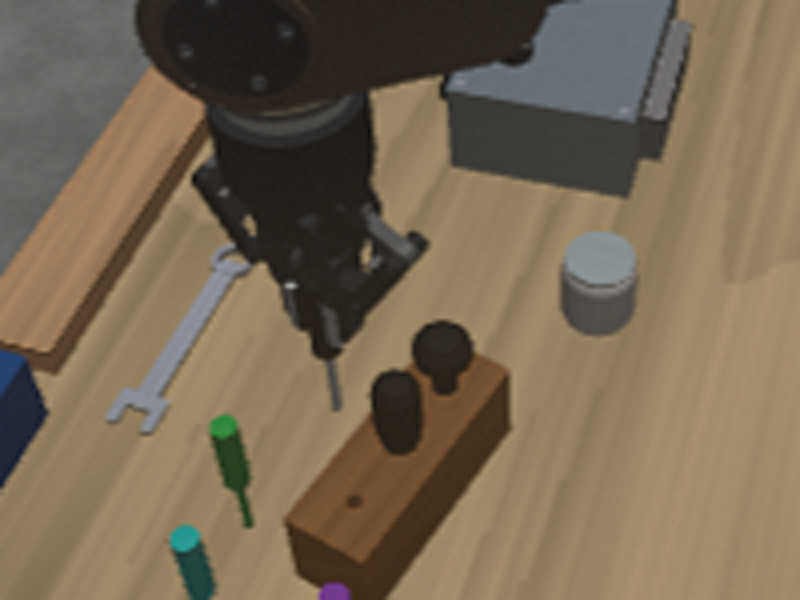

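The pin is held upright: handle in the fingers, tip at (338,408) against a predicted (339,402), and its socket is empty. The drawer is shut. Next I carry it above the hole.

```bash
python3 -m inch '[[1,-0.03,0.007,0,0],[1,-0.07,0.017,0,0],[1,-0.11,0.027,0,0],[1,-0.15,0.037,0,0],[1,-0.19,0.047,0,0]]' >/dev/null
python3 -m inch '[[1,-0.04,0.01,0,0],[1,-0.08,0.02,0,0],[1,-0.12,0.03,0,0],[1,-0.16,0.04,0,0],[1,-0.19,0.047,0,0]]' >/dev/null
python3 -m inch '[[1,-0.03,0.007,0,0],[1,-0.06,0.014,0,0],[1,-0.09,0.021,0,0],[1,-0.111,0.027,0,0],[1,-0.111,0.027,0,0]]' >/dev/null
python3 -m inch '[[1,0,0,0.02,0],[1,0,0,0.04,0],[1,0,0,0.05,0],[1,0,0,0.05,0],[1,0,0,0.05,0]]'
python3 - <<'E'
from h import *
np.set_printoptions(precision=4,suppress=True)
e=ctrl.get_state()["eef_pos"]
ims=[]
for n,b in(("side",(230,90,310,170)),("top",(320,130,400,210))):
    p=ctrl.read_camera(n); im=p["pixels"][b[1]:b[3],b[0]:b[2],::-1]; ims.append(cv2.resize(im,(400,400),interpolation=2))
    f=lambda X:(proj(p,X)-b[:2])*5
    print(n,"tip exp",f([e[0],e[1],e[2]-.071]),"shank top",f([e[0],e[1],e[2]-.016]),"hole est",f([.6113,-.264,.085]),"mm px",[f([.6113+.01,-.264,.085]),f([.6113,-.254,.085])])
    for q in("pin_tip","aperture"): print(q,[((np.array(r["at"])-b[:2])*5,round(r["score"],2)) for r in ctrl.tip_of(q,p)[:3]])
cv2.imwrite("pics/h1.png",np.hstack(ims))
E
```

```text
time: 13.08
eef_pos: [0.6097, -0.2624, 0.189]
tcp_rot: [0.788, 0.616, -0.0, -0.001]
contact_force: [0.5, -0.2, -0.9]
opening: 0.19
finger_force: 78.1
side tip exp [215.334 142.51 ] shank top [217.0467  72.0952] hole est [212.6259 180.7324] mm px [array([198.2368, 178.1395]), array([208.6227, 189.7969])]
pin_tip [(array([-179.,  843.]), 0.66), (array([213., 158.]), 0.58), (array([ -68.5, 1073.5]), 0.42)]
aperture [(array([205.5, 190.5]), 0.73)]
top tip exp [253.0106 216.7007] shank top [283.6247 206.4156] hole est [239.0385 219.1672] mm px [array([238.285, 200.123]), array([219.8231, 219.6893])]
pin_tip [(array([-703. ,  111.5]), 0.4), (array([-816.,  135.]), 0.39), (array([-834.5,  299. ]), 0.38)]
aperture [(array([241., 217.]), 0.6), (array([ -76., -110.]), 0.43)]
```

View pics/h1.png

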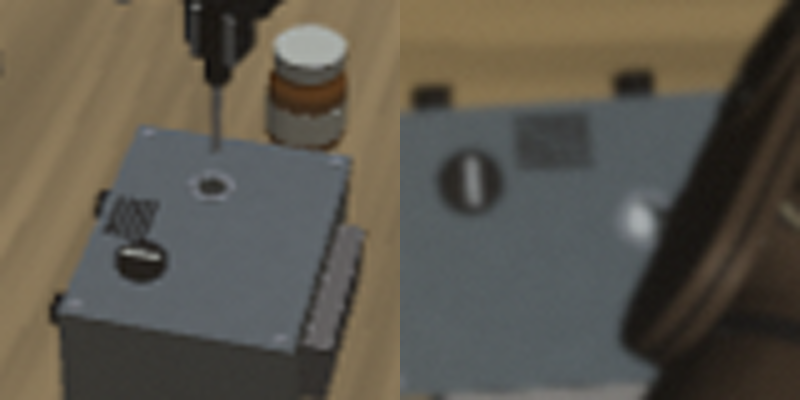

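Left (side): tip at (216,150), hole centre at (213,186). Right (top): hole at (241,219). Both views show nearly the same offset from prediction, so the tip is within 2–3 mm of the hole axis, against a 6 mm margin. I'll nudge it, enter the hole and look.

```bash
python3 -m inch '[[1,-0.002,0.002,0,0],[1,-0.002,0.002,0.01,0],[1,-0.002,0.002,0.02,0],[1,-0.002,0.002,0.026,0],[1,-0.002,0.002,0.026,0]]' | grep -E "eef|cont"
python3 -m inch '[[1,0,0,0.005,0],[1,0,0,0.01,0],[1,0,0,0.015,0],[1,0,0,0.015,0]]' | grep -E "eef|cont"
python3 - <<'E'
from h import *
p=ctrl.read_camera("side"); save(p,"h2.png",(240,90,300,150),8)
E
```

```text
eef_pos: [0.61, -0.2648, 0.1607]
contact_force: [-0.5, 0.6, -1.1]
eef_pos: [0.611, -0.2653, 0.1478]
contact_force: [-0.5, -0.2, -0.8]
```

View pics/h2.png

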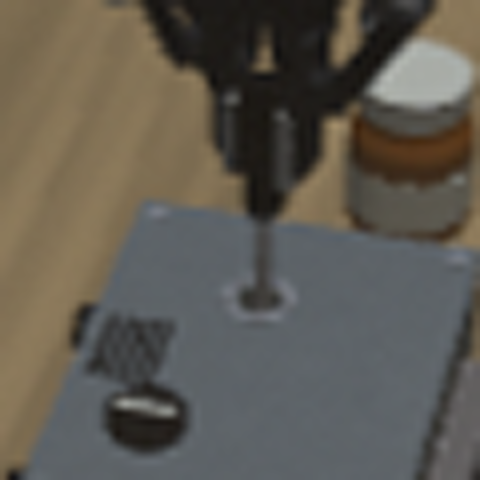

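The shank goes into the hole at (262,292), centred, with no contact force. I'll go down to the button in small steps.

```bash
python3 -m inch '[[1,0,0,0.005,0],[1,0,0,0.01,0],[1,0,0,0.015,0],[1,0,0,0.017,0],[1,0,0,0.017,0]]' | grep -E "eef|cont"
python3 -m inch '[[1,0,0,0.001,0],[1,0,0,0.002,0],[1,0,0,0.002,0]]' | grep -E "eef|cont"
python3 -m inch '[[1,0,0,0.001,0],[1,0,0,0.002,0],[1,0,0,0.002,0]]' | grep -E "eef|cont"
python3 -m inch '[[1,0,0,0.001,0],[1,0,0,0.002,0],[1,0,0,0.002,0]]' | grep -E "eef|cont"
```

```text
eef_pos: [0.611, -0.2654, 0.1311]
contact_force: [0.2, -0.8, -1.6]
eef_pos: [0.6116, -0.2658, 0.1304]
contact_force: [-0.0, 0.2, -1.3]
eef_pos: [0.6116, -0.2657, 0.1282]
contact_force: [-1.1, -0.2, -0.5]
eef_pos: [0.6117, -0.2658, 0.1266]
contact_force: [0.0, 0.4, 1.7]
```

```bash
python3 -m inch '[[1,0,0,0.001,0],[1,0,0,0.002,0],[1,0,0,0.002,0]]' | grep -E "eef|cont"
python3 -m inch '[[1,0,0,0.001,0],[1,0,0,0.002,0],[1,0,0,0.002,0]]' | grep -E "eef|cont"
python3 -m inch '[[1,0,0,0.001,0],[1,0,0,0.002,0],[1,0,0,0.002,0]]' | grep -E "eef|cont"
```

```text
eef_pos: [0.6117, -0.2658, 0.1246]
contact_force: [-0.4, -0.2, 1.5]
eef_pos: [0.6117, -0.2658, 0.1226]
contact_force: [-0.9, 0.5, 4.2]
eef_pos: [0.6119, -0.2659, 0.1219]
contact_force: [-2.3, 1.1, 7.2]
```

```bash
python3 -m inch '[[1,0,0,0.001,0],[1,0,0,0.002,0],[1,0,0,0.002,0]]' | grep -E "eef|cont"
python3 -m inch '[[1,0,0,0.001,0],[1,0,0,0.001,0],[1,0,0,0.001,0],[1,0,0,0.001,0],[1,0,0,0.001,0]]'
```

```text
eef_pos: [0.6122, -0.2661, 0.1217]
contact_force: [-4.2, 2.4, 13.2]
time: 16.77
eef_pos: [0.6123, -0.2662, 0.1216]
tcp_rot: [0.788, 0.616, 0.0, 0.001]
contact_force: [-4.7, 2.8, 15.6]
opening: 0.194
finger_force: 79.7
```

Run:
```python
from h import *
p=ctrl.read_camera("side");X=cloud(p)
a=sel(X,[.40,-.35,.02],[.53,-.1,.057]); print("drawer face x",len(a),np.percentile(a[:,0],[2,10,50]))
save(p,"end.png",(150,80,400,267),3.2)
print(ctrl.get_state()["contact_force"])
```

```text
drawer face x 257 [0.50502944 0.50673367 0.51607506]
[-4.85765452  2.68907234 14.78981981]
```

View pics/end.png

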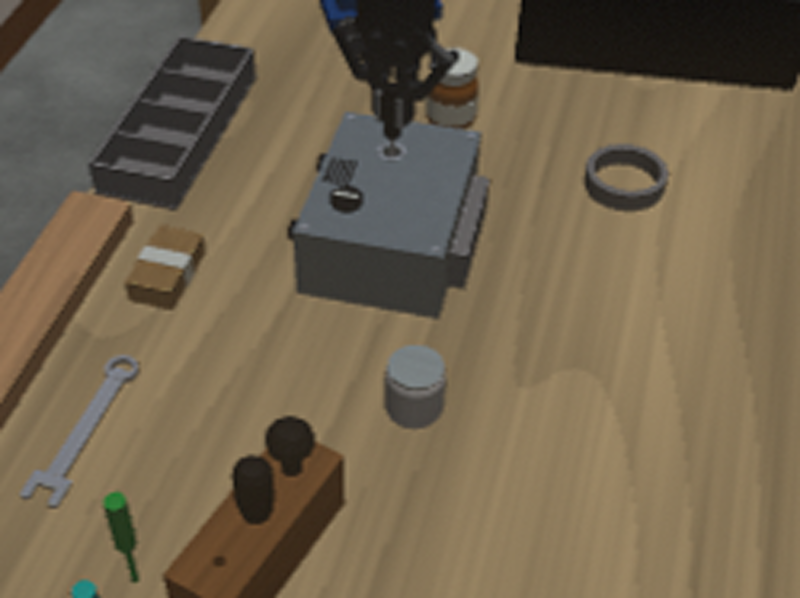

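The pin is in the hole at (392,150), the drawer is shut at (465,235), and the bystanders in view are where they were. The push is steady at about 15 N on the button's stop.

```bash
python3 -c "
from plant import ctrl; print(ctrl.sign_off())"
```

```text
the job is handed in; nothing more can be done
None
```

The job is handed in: the drawer is fully shut, and the arm still grips the reset pin and holds the button on its stop at about 15 N, with nothing else seen to have moved.

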